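# Flip the model bike's kickstand down and hold its frame upright

### The arm

A 6-joint arm with a two-finger parallel gripper is mounted at the origin on the work surface. World frame = base frame: x ahead of the robot, y to its left, z up, the work surface at z = 0. Lengths are in mm, angles in degrees, forces in N, time in s.
With the tool pointing down it reaches from about 275 to 775 mm from the base axis. Payload 14.6 kg.
Tool frame: the origin (TCP) lies at the centre of the arm's flange, where the gripper is bolted on; the fingertips stand 173 mm ahead of it and the grasp point (between the pads) lies 155 mm ahead of it; z points along the fingers, y is the line along which they close (so a half turn about z gives the same grasp; the last joint's range is limited). The gripper opens to 85 mm and grips with 20 to 120 N. Pads are 22 mm wide; open, the fingers measure 114 mm over their backs; the gripper's body (76 mm by 85 mm) begins 54 mm behind the grasp point. The pads swing forward as they close: fully open they stand 13 mm farther back than shut.
Start: joints at [-81.664, 15.075, -2.767, 72.158, 0, 81.102], TCP at [155.543, -501.433, 404.678] pointing down, gripper open.
Joint ranges: [-151.79, 151.79], [-50.71, 97.33], [-67.44, 78.34], [-121.81, 120.89], [-77.56, 73.72], [-180, 180]. Speed limits (degrees/s): [108.29, 108.29, 147.25, 159.86, 180, 180].

### API

Orientations are given as a 3x3 rotation matrix whose columns are the frame's x, y, z axes.
In Python, from bench import robot, optics, ticket, finder gives the robot as it stands.
- The arm moves only by the shell command python3 -m handwheel 'ROWS' [OPENING] [FORCE]. ROWS is JSON, a list of rows, each an object of numbers: "tx", "ty", "tz": the shift along the world's x, y, z in units of 60 mm (1.0 is 60 mm); "yaw": the turn about the world's z in units of 5 degrees (1.0 is 5 degrees). In form: [{"tx": .., "ty": .., "tz": .., "yaw": ..}, ...]. A call has 1 to 12 rows; each row is the pose to reach, as a shift and turn from the pose commanded when the call began; what a row does not reach only later rows make up. A row lasts 1/8 s, in which the tool goes at most 62.5 mm and 10.7 degrees, less where a joint would pass 70% of its speed; a pose out of reach is approached as far as the arm can. A call with a gripper value outside its range is refused whole. OPENING is the opening, from 0 (shut) to 1 (fully open), set as the call begins (- or left out, the last holds). The fingers move at their own pace and stop on an object; FORCE is the grip in N (left out, the last holds). Time passes only in rows, so rows that repeat a pose let the fingers close. It gives the time, the measured TCP pose, the force, the opening and the grip force at its end, in the units of the state.
- robot.read_state(): the state, without advancing time (a new reading comes with each control period).
- optics.read_camera(name): name is "side" or "top" or "wrist"; returns the picture (384x512x3 uint8, red, green, blue); there is no depth.
- optics.camera_params(name): a dict with "vertical_fov" (degrees; the focal length in pixels is half the picture's height over the tangent of half this angle, whatever the lens; pixels are square), "cx", "cy" (the principal point, pixels), "camera_from_world" (4x4, takes a point from world to camera coordinates). Camera axes: x right, y down, z forward; pixel columns grow to the right and rows downward; lengths in mm; the calibration is good to about 2 mm. A picture is of the moment at which its call begins: read the wrist's pose just before it. camera_params takes no time and is no camera call; for the wrist camera it gives the pose at the moment of the call.
- ticket.close_job(): hands the job in; it is judged then, once.
Trained networks look in the newest picture that a camera, given by its name, has taken for a name from the list of things; names that differ only in an ending like _2 or _b are one class to them, and where a whole thing is asked for, a point or a joint stands for the part that bears it (a point fixed in the world has none). Each returns a list of dicts, best first, with "p" (0 to 1); they miss things now and then, are a little off and sometimes report something else, mostly with a low value. They report only what shows in the picture. A call takes as long as a camera call.
- finder.cut_out(target, camera): "mask" (384x512 bool, what is visible of it) and "at" ([column, row] in pixels, amid what is visible of it).
- finder.tip_of(target, camera): "at" ([column, row] in pixels: a listed point, or the origin of a listed thing).
The state is a dict: "time_s": time; "joint_pos": joint angles; "joint_vel": joint speeds; "joint_efforts": joint torques, N m; "eef_pos": TCP position; "orientation": TCP orientation; "wrist_force": force on the tool from outside, world axes, zero at the start; "torque": the same for the moment, N m; "gripper_width": opening from 0.0 (shut) to 1.0 (fully open); "finger_force": force on a finger pad.
Only numpy, scipy, OpenCV 4.12 (cv2) and the standard library are available. Lean on these libraries where they do the work, as an engineer would, in place of code of your own. Each camera call takes 0.05 s, during which the arm holds its last target. There are 200 camera calls.

### The job

Two wooden model-bike frames lean over on their assembly stands; work only on the one that has its fat round wheel hub fitted (the other has just a bare thin axle pin). Flip that frame's kickstand fully down past its over-centre point so that it stays down, then raise the frame upright and finish while still holding it upright and still with the fingers by its wooden frame, not by the kickstand, because it falls over again if let go. Leave the other bike and everything else on the table alone.

Things in the scene. Friction and masses are not known exactly. Their poses are not given: they have to be found in the camera images.
- stand_a: Plywood base board 130 (x) x 220 (y) x 12 mm fixed to the table. Two cheeks carry a tipping axle along y, 35 mm above the table, straight over the origin; two cork-tipped posts on the -x side, where the frame leans. Origin: centre of the board's underside; z up; +x is the kickstand side. It carries the frame WITH the hub.
- frame_a (a joint): Lean (rad) of the 18 mm thick pale wood frame stub about stand_a's tipping axle: 0 upright, positive leaning to the stand's -x; stops at -0.035 and at 0.30 (resting on the posts). Turns freely; the frame (0.9 kg +-20 %, grey finned engine block 36 mm out on its -x side, 22 to 74 mm above the axle; black head tube at its +y end) falls back to 0.30 from anywhere unless held.
- leg_a (a joint): Steel kickstand on the +x side of stand_a's frame, rod 9 mm, pivot in the frame 34 mm to +x, 40 mm to -y and 95 mm up from the middle of the tipping axle. Angle (rad): 0 folded, sticking out level to -y beyond the frame; grows as it swings down parallel to the frame; stop at 1.66. An over-centre spring (dead centre near 0.75, 4 N at the pad to start) drives it to the nearer end.
- pad_a (a point): Centre of the upper face (while folded) of the kickstand's flat foot pad, 26 (x) x 36 (along the rod) x 10 mm; the pad's centre is 92 mm from the pivot, this face 5 mm above it.
- rail_a (a point): Centre of the top rail of stand_a's frame: 18 mm thick, 22 mm high, 124 mm long along y, 156 mm above the tipping axle; under it an open window 72 mm wide, 65 mm high. Axes: the frame's (y along the rail, z up the frame).
- axle_a (a point): Middle of the wheel hub of stand_a's frame: an aluminium flanged drum 66 mm across and 32 mm wide on the frame's +x side, 25 mm towards +y from its middle and 48 mm above the tipping axle.
- stand_b: Same kind of stand as stand_a, carrying the frame WITHOUT hub. Leave alone.
- frame_b (a joint): Lean of stand_b's frame, which is built and behaves as frame_a.
- leg_b (a joint): Kickstand of stand_b's frame, built as leg_a. Stays folded.
- axle_b (a point): Bare axle pin of stand_b's frame, 10 mm thick and 22 mm long, where the hub is missing.
- tape: Bystander: paper tape ring, 80 mm across, 18 mm high. Origin at its underside.
- paint_pot: Bystander: small white open paint pot, 44 mm across, 34 mm high, between the two stands. Origin at its underside.
- file: Bystander: blue-handled hand tool, 190 mm long, lying.
- sprue: Bystander: flat white plastic kit runner, 100 x 80 mm, 7 mm high. Origin at its underside.
- eraser: Bystander: white eraser 60 x 24 x 13 mm. Origin at its underside.
- glue: Bystander: white glue bottle, 40 mm across, 85 mm high. Origin at its underside.
- clamp: Bystander: steel bar clamp lying flat, 140 mm long, 12 mm high. Origin at its underside.

How it is judged:
By the outcome, as a careful person would: the job done as asked, in the order asked, and still so for the second after the job is handed in, while the arm keeps its last pose, push and grip.
It also fails if it takes over 45 s, if anything falls off the work surface, if the arm or the gripper's body presses on something with over 40 N, if the wrist force passes 120 N, or if a joint passes its speed limit or range.

## Working session

There is one attempt and no reset: what is moved stays moved. The work goes in short steps, Python scripts to look and compute and a shell command to move; the robot and the scene stay as the last step left them, time stands still between calls to the robot, and variables do not carry over. Pictures are saved under pics/ and viewed, at most 10 in all, crops included, and the job is handed in when it is done.

```bash
mkdir -p pics; ls; cat > h.py <<'E'
import numpy as np, cv2
from bench import robot, optics, ticket, finder
def K(n):
    p=optics.camera_params(n); f=192/np.tan(np.radians(p["vertical_fov"])/2)
    return f,p["cx"],p["cy"],np.array(p["camera_from_world"])
def proj(n,P):
    f,cx,cy,T=K(n); c=T[:3,:3]@np.array(P,float)+T[:3,3]; return np.array([cx+f*c[0]/c[2],cy+f*c[1]/c[2]])
def ray(n,uv):
    f,cx,cy,T=K(n); d=T[:3,:3].T@np.array([(uv[0]-cx)/f,(uv[1]-cy)/f,1]); return -T[:3,:3].T@T[:3,3], d/np.linalg.norm(d)
def atz(n,uv,z):
    o,d=ray(n,uv); return o+d*(z-o[2])/d[2]
def save(n,name):
    im=optics.read_camera(n); cv2.imwrite("pics/"+name,im[:,:,::-1]); return im
E
python3 - <<'E'
from h import *
a=save("top","a_top.png"); b=save("side","a_side.png")
cv2.imwrite("pics/ab.png",cv2.resize(np.hstack([a,b])[:,:,::-1],(800,300)))
np.set_printoptions(precision=1,suppress=True)
for n in("top","side"):
    print(n,K(n)[:3],ray(n,(256,192)))
    for t in ("axle_a","rail_a","pad_a","stand_a"):
        print(n,t,[(np.round(r["at"],1).tolist(),round(r["p"],2)) for r in finder.tip_of(t,n)])
E
```

```text
pics
top (np.float64(471.31612137904347), 260.44056954850384, 184.33546183961323) (array([ 495. ,  -11.1, 1374.6]), array([ 0.,  0., -1.]))
top axle_a [([175.4, 180.7], 0.81), ([327.9, 174.4], 0.72), ([226.7, 126.8], 0.45)]
top rail_a [([347.2, 192.3], 0.83)]
top pad_a [([391.4, 171.1], 0.59)]
top stand_a [([187.2, 182.2], 0.92), ([332.6, 178.8], 0.82)]
side (np.float64(390.76254443941514), 257.7968280515563, 190.28368831346512) (array([243. , 697.1, 692.2]), array([ 0.4, -0.7, -0.6]))
side axle_a [([203.5, 268.2], 0.72)]
side rail_a [([303.3, 136.3], 0.63), ([234.2, 178.3], 0.16)]
side pad_a [([303.1, 128.7], 0.57)]
side stand_a [([209.9, 287.7], 0.92), ([287.4, 187.4], 0.86), ([281.7, 167.8], 0.17)]
```

View pics/a_top.png

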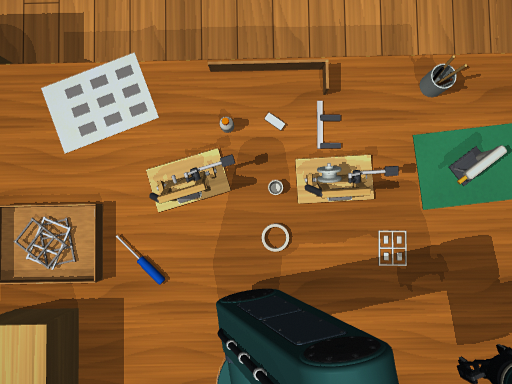

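View pics/a_side.png

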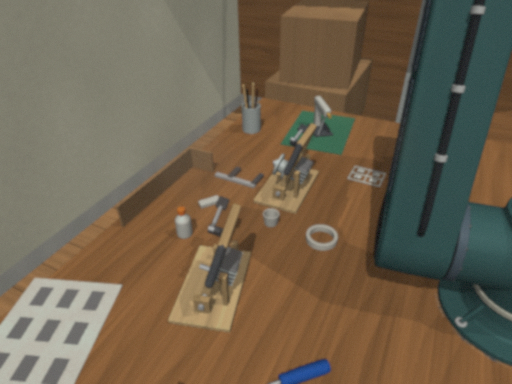

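The top view shows the hubbed bike at right (hub at about (328,174), kickstand pad at (391,171)) and the bare-pin bike at left (~(187,182)). In the side view the hubbed bike is the far one, around (290,175). I'll fit the stand pose to these points.

```bash
cat >> h.py <<'E'
from scipy.optimize import least_squares
PT=dict(axle_a=(25,25,48),rail_a=(0,0,156),pad_a=(34,-132,100))
def w(pose,f,lean=.3):
    x,y,z=f; c,s=np.cos(lean),np.sin(lean); X,Z=x*c-z*s,35+z*c+x*s
    a=pose[2]; return np.array([pose[0]+X*np.cos(a)-y*np.sin(a),pose[1]+X*np.sin(a)+y*np.cos(a),Z])
def P(pose,k): return np.array([pose[0],pose[1],0.]) if k=="stand_a" else w(pose,PT[k])
def fit(obs,x0=(510,-220,0)):
    r=least_squares(lambda p:np.concatenate([(proj(n,P(p,k))-uv) for n,k,uv in obs]),x0,x_scale=[10,10,.1],loss="soft_l1")
    return r.x,[(n,k,np.round(proj(n,P(r.x,k))-uv,1).tolist()) for n,k,uv in obs]
np.set_printoptions(precision=2,suppress=True)
E
python3 - <<'E'
from h import *
obs=[("top","axle_a",(327.9,174.4)),("top","rail_a",(347.2,192.3)),("top","pad_a",(391.4,171.1)),("top","stand_a",(332.6,178.8)),
("side","rail_a",(303.3,136.3)),("side","pad_a",(303.1,128.7)),("side","stand_a",(287.4,187.4))]
p,r=fit(obs); print(p,r)
for k in PT: print(k,P(p,k),proj("top",P(p,k)),proj("side",P(p,k)))
s=robot.read_state(); print(s["eef_pos"],np.array(s["orientation"]))
E
```

```text
[ 587.13 -205.9     0.04] [('top', 'axle_a', [0.2, -0.6]), ('top', 'rail_a', [-2.7, -0.2]), ('top', 'pad_a', [-0.6, -0.1]), ('top', 'stand_a', [0.3, 0.2]), ('side', 'rail_a', [2.8, -0.5]), ('side', 'pad_a', [-0.0, -2.2]), ('side', 'stand_a', [0.2, -0.4])]
axle_a [ 595.73 -180.5    88.24] [328.07 173.77] [282.57 165.88]
rail_a [ 541.08 -207.91  184.03] [344.46 192.11] [306.15 135.85]
pad_a [ 595.81 -337.65  140.58] [390.8 171. ] [303.1  126.54]
[ 155.54 -501.43  404.65] [[ 0.96  0.3  -0.  ]
 [ 0.3  -0.96  0.  ]
 [ 0.   -0.   -1.  ]]
```

```bash
python3 -m handwheel '[{"tx":1,"ty":0.4,"tz":0.3,"yaw":-0.5},{"tx":2,"ty":0.8,"tz":0.3,"yaw":-1},{"tx":3,"ty":1.1,"tz":0.3,"yaw":-1.5},{"tx":4,"ty":1.5,"tz":0.3,"yaw":-2},{"tx":5,"ty":1.9,"tz":0.3,"yaw":-2.5},{"tx":6,"ty":2.2,"tz":0.3,"yaw":-3},{"tx":6.8,"ty":2.5,"tz":0.3,"yaw":-3},{"tx":7.3,"ty":2.7,"tz":0.3,"yaw":-3},{"tx":7.3,"ty":2.7,"tz":0.3,"yaw":-3},{"tx":7.3,"ty":2.7,"tz":0.3,"yaw":-3}]' 0 60
python3 - <<'E'
from h import *
save("wrist","w1.png")
p0=(587.1,-205.9,.04)
s=robot.read_state(); print(s["joint_pos"])
for t in ("axle_a","rail_a","pad_a","stand_a"):
    print(t,[(np.round(r["at"],1).tolist(),round(r["p"],2)) for r in finder.tip_of(t,"wrist")],proj("wrist",P(p0,t)))
E
```

```text
time_s: 1.75
eef_pos: [593.2, -339.6, 422.6]
orientation: [[0.999, 0.039, -0.0], [0.039, -0.999, 0.0], [-0.0, -0.0, -1.0]]
wrist_force: [-1.3, -0.0, -0.3]
gripper_width: 0.002
finger_force: 0.0
[-36.65  31.74  27.02  85.28  -0.01 141.16]
axle_a [([117.5, 166.0], 0.58), ([164.8, 154.6], 0.48)] [117.72 165.22]
rail_a [([102.0, 252.2], 0.7)] [102.63 252.96]
pad_a [([257.2, 181.6], 0.76)] [255.82 183.82]
stand_a [([164.1, 155.6], 0.72)] [165.55 158.52]
```

View pics/w1.png

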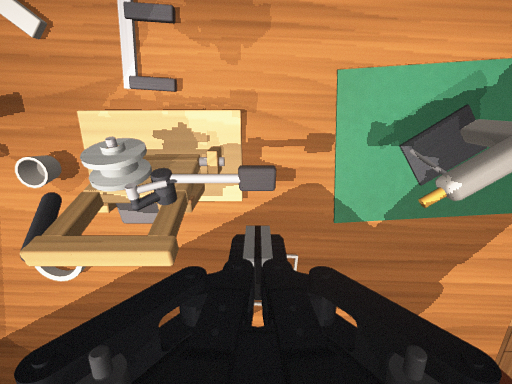

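The wrist view confirms the fit: pad at (257,181), rail at (102,252) and hub at (117,166), all within 2 px of prediction. Next I'll compute the push path.

```bash
python3 - <<'E'
from h import *
p=(587.1,-205.9,.04); s=robot.read_state()["eef_pos"]
for t in (0,.2,.4,.6,.8,1.0,1.1):
    c,sn=np.cos(t),np.sin(t)
    q=w(p,(34,-40-92*c-5*sn-13*sn,95-92*sn+5*c)); q[2]+=173
    print(t,q,(q-np.array([593.2,-339.6,422.6]))/60)
E
```

```text
0 [ 595.31 -337.68  313.58] [ 0.04  0.03 -1.82]
0.2 [ 600.8  -339.2   296.02] [ 0.13  0.01 -2.11]
0.4 [ 605.99 -337.    278.98] [ 0.21  0.04 -2.39]
0.6 [ 610.67 -331.15  263.12] [ 0.29  0.14 -2.66]
0.8 [ 614.64 -321.9   249.08] [ 0.36  0.29 -2.89]
1.0 [ 617.76 -309.61  237.43] [ 0.41  0.5  -3.09]
1.1 [ 618.95 -302.48  232.64] [ 0.43  0.62 -3.17]
```

```bash
python3 -m handwheel '[{"tx":0.02,"ty":0,"tz":-0.8},{"tx":0.04,"ty":0.0,"tz":-1.5},{"tx":0.04,"ty":0.0,"tz":-1.7},{"tx":0.06,"ty":0.0,"tz":-1.85},{"tx":0.1,"ty":0.0,"tz":-2.0},{"tx":0.13,"ty":0.0,"tz":-2.1},{"tx":0.13,"ty":0.0,"tz":-2.1}]' && python3 -m handwheel '[{"tx":0.04,"ty":0.02,"tz":-0.14},{"tx":0.08,"ty":0.04,"tz":-0.28},{"tx":0.12,"ty":0.08,"tz":-0.42},{"tx":0.16,"ty":0.13,"tz":-0.55},{"tx":0.16,"ty":0.13,"tz":-0.55}]'
python3 - <<'E'
from h import *
save("wrist","w2.png")
E
```

```text
invalid input at $[0]: expected keys tx, ty, tz, yaw
```

View pics/w2.png

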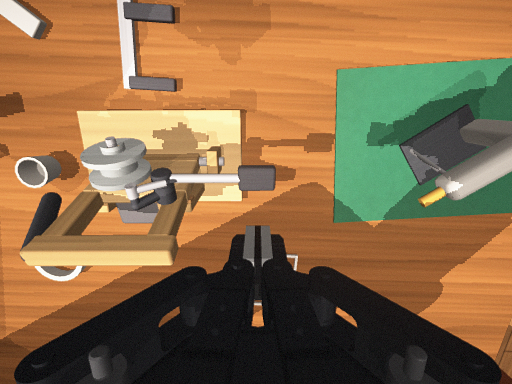

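The picture is unchanged because the move was refused: every row needs all four keys.

```bash
python3 -m handwheel '[{"tx":0.02,"ty":0,"tz":-0.8,"yaw":0},{"tx":0.04,"ty":0.0,"tz":-1.5,"yaw":0},{"tx":0.04,"ty":0.0,"tz":-1.7,"yaw":0},{"tx":0.06,"ty":0.0,"tz":-1.85,"yaw":0},{"tx":0.1,"ty":0.0,"tz":-2.0,"yaw":0},{"tx":0.13,"ty":0.0,"tz":-2.1,"yaw":0},{"tx":0.13,"ty":0.0,"tz":-2.1,"yaw":0}]' && python3 -m handwheel '[{"tx":0.04,"ty":0.02,"tz":-0.14,"yaw":0},{"tx":0.08,"ty":0.04,"tz":-0.28,"yaw":0},{"tx":0.12,"ty":0.08,"tz":-0.42,"yaw":0},{"tx":0.16,"ty":0.13,"tz":-0.55,"yaw":0},{"tx":0.16,"ty":0.13,"tz":-0.55,"yaw":0}]'
python3 - <<'E'
from h import *
save("wrist","w3.png")
E
```

```text
time_s: 2.92
eef_pos: [601.7, -339.5, 296.9]
orientation: [[0.999, 0.039, 0.001], [0.039, -0.999, -0.0], [0.001, 0.0, -1.0]]
wrist_force: [-0.4, 0.7, 4.2]
gripper_width: -0.001
finger_force: 1.7
time_s: 3.55
eef_pos: [611.0, -331.3, 262.7]
orientation: [[0.999, 0.039, -0.001], [0.039, -0.999, 0.001], [-0.001, -0.001, -1.0]]
wrist_force: [-0.3, -1.7, 0.4]
gripper_width: 0.0
finger_force: 0.4
```

View pics/w3.png

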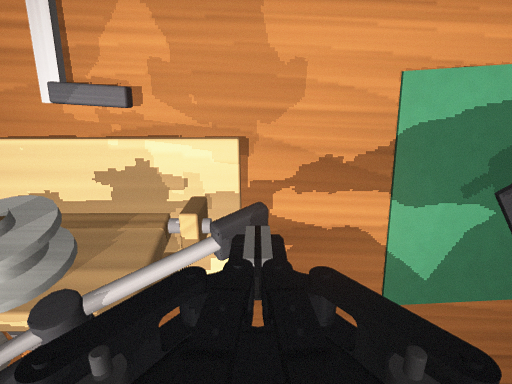

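The pad has swung down with the fingertips still on it (pad at about (240,228), roughly 0.6 rad). I'll continue past dead centre.

```bash
python3 -m handwheel '[{"tx":0.04,"ty":0.08,"tz":-0.12,"yaw":0},{"tx":0.07,"ty":0.15,"tz":-0.24,"yaw":0},{"tx":0.1,"ty":0.25,"tz":-0.34,"yaw":0},{"tx":0.12,"ty":0.36,"tz":-0.44,"yaw":0},{"tx":0.13,"ty":0.42,"tz":-0.48,"yaw":0},{"tx":0.13,"ty":0.42,"tz":-0.48,"yaw":0},{"tx":0.13,"ty":0.42,"tz":-0.48,"yaw":0}]'
python3 - <<'E'
from h import *
save("wrist","w4.png")
E
```

```text
time_s: 4.47
eef_pos: [618.8, -306.6, 235.1]
orientation: [[0.999, 0.039, 0.0], [0.039, -0.999, -0.0], [0.0, 0.0, -1.0]]
wrist_force: [-0.6, 0.5, -0.2]
gripper_width: 0.002
finger_force: 0.0
```

View pics/w4.png

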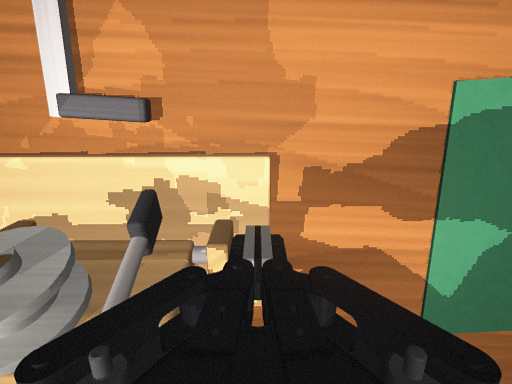

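The kickstand is now fully down (rod from (115,300) to its pad at (145,215)). Next I'll retreat up, turn 90° and go above the rail.

```bash
python3 -m handwheel '[{"tx":0,"ty":-0.3,"tz":0.5,"yaw":0},{"tx":0,"ty":-0.3,"tz":1.3,"yaw":0},{"tx":0,"ty":-0.2,"tz":2.2,"yaw":1},{"tx":-0.2,"ty":0,"tz":2.9,"yaw":3},{"tx":-0.4,"ty":0.3,"tz":2.9,"yaw":5},{"tx":-0.6,"ty":0.6,"tz":2.9,"yaw":7},{"tx":-0.8,"ty":0.9,"tz":2.9,"yaw":9},{"tx":-1.0,"ty":1.2,"tz":2.9,"yaw":11},{"tx":-1.2,"ty":1.5,"tz":2.9,"yaw":13},{"tx":-1.3,"ty":1.64,"tz":2.9,"yaw":15},{"tx":-1.3,"ty":1.64,"tz":2.9,"yaw":17},{"tx":-1.3,"ty":1.64,"tz":2.9,"yaw":18}]' 0.75 60
python3 -m handwheel '[{"tx":0,"ty":0,"tz":0,"yaw":0},{"tx":0,"ty":0,"tz":0,"yaw":0}]'
python3 - <<'E'
from h import *
save("wrist","w5.png")
p0=(587.1,-205.9,.04)
for t in ("axle_a","rail_a"):
    print(t,[(np.round(r["at"],1).tolist(),round(r["p"],2)) for r in finder.tip_of(t,"wrist")],proj("wrist",P(p0,t)))
E
```

```text
time_s: 6.02
eef_pos: [540.6, -208.1, 409.3]
orientation: [[-0.043, 0.999, 0.001], [0.999, 0.043, -0.0], [-0.0, 0.001, -1.0]]
wrist_force: [-0.3, -0.5, 1.0]
gripper_width: 0.751
finger_force: 0.0
time_s: 6.28
eef_pos: [540.7, -208.2, 409.0]
orientation: [[-0.037, 0.999, 0.0], [0.999, 0.037, -0.0], [-0.0, 0.0, -1.0]]
wrist_force: [-0.7, 0.3, -1.6]
gripper_width: 0.747
finger_force: 0.0
axle_a [([312.4, 153.2], 0.89)] [308.66 152.66]
rail_a [([262.6, 205.2], 0.73)] [256.06 207.62]
```

View pics/w5.png

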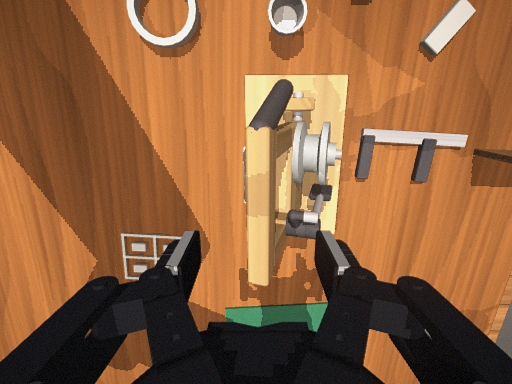

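The rail lies centred between the open fingers (rail at x≈260, fingertips at 185 and 330). The kickstand is down. I'll lower and narrow the gap.

```bash
python3 -m handwheel '[{"tx":0.03,"ty":0,"tz":-0.4,"yaw":0},{"tx":0.03,"ty":0,"tz":-0.8,"yaw":0},{"tx":0.03,"ty":0,"tz":-1.1,"yaw":0},{"tx":0.03,"ty":0,"tz":-1.2,"yaw":0},{"tx":0.03,"ty":0,"tz":-1.2,"yaw":0}]' && python3 -m handwheel '[{"tx":0,"ty":0,"tz":0,"yaw":0},{"tx":0,"ty":0,"tz":0,"yaw":0},{"tx":0,"ty":0,"tz":0,"yaw":0},{"tx":0,"ty":0,"tz":0,"yaw":0}]' 0.42 30
```

```text
time_s: 7.05
eef_pos: [542.6, -208.1, 337.0]
orientation: [[-0.039, 0.999, -0.0], [0.999, 0.039, 0.0], [0.0, -0.0, -1.0]]
wrist_force: [0.6, 0.2, 0.4]
gripper_width: 0.752
finger_force: 0.0
time_s: 7.55
eef_pos: [542.6, -208.0, 337.0]
orientation: [[-0.039, 0.999, 0.0], [0.999, 0.039, -0.0], [-0.0, 0.0, -1.0]]
wrist_force: [0.7, -0.4, 0.2]
gripper_width: 0.42
finger_force: 0.0
```

```bash
python3 -m handwheel '[{"tx":0.08,"ty":0,"tz":0.03,"yaw":0},{"tx":0.16,"ty":0.01,"tz":0.06,"yaw":0},{"tx":0.24,"ty":0.01,"tz":0.08,"yaw":0},{"tx":0.32,"ty":0.01,"tz":0.1,"yaw":0},{"tx":0.4,"ty":0.02,"tz":0.12,"yaw":0},{"tx":0.48,"ty":0.02,"tz":0.13,"yaw":0},{"tx":0.56,"ty":0.03,"tz":0.14,"yaw":0},{"tx":0.64,"ty":0.03,"tz":0.15,"yaw":0},{"tx":0.7,"ty":0.03,"tz":0.15,"yaw":0},{"tx":0.74,"ty":0.03,"tz":0.15,"yaw":0},{"tx":0.74,"ty":0.03,"tz":0.15,"yaw":0}]' && python3 -m handwheel '[{"tx":0,"ty":0,"tz":0,"yaw":0},{"tx":0,"ty":0,"tz":0,"yaw":0},{"tx":0,"ty":0,"tz":0,"yaw":0},{"tx":0,"ty":0,"tz":0,"yaw":0},{"tx":0,"ty":0,"tz":0,"yaw":0},{"tx":0,"ty":0,"tz":0,"yaw":0}]' 0 40
python3 - <<'E'
from h import *
b=save("side","s6.png");a=save("wrist","w6.png"); p0=(587.1,-205.9,.04)
cv2.imwrite("pics/c6.png",cv2.resize(np.hstack([a[:,:,::-1],cv2.resize(b[80:240,220:390],(408,384),interpolation=cv2.INTER_CUBIC)[:,:,::-1]]),(800,334)))
for t in ("axle_a",):
    for n in ("wrist","side"):
        print(n,[(np.round(r["at"],1).tolist(),round(r["p"],2)) for r in finder.tip_of(t,n)],[(l,proj(n,w(p0,PT[t],l))) for l in (-.03,0,.03,.06,.3)])
E
```

```text
time_s: 8.93
eef_pos: [587.1, -206.2, 345.8]
orientation: [[-0.039, 0.999, 0.0], [0.999, 0.039, 0.0], [0.0, 0.0, -1.0]]
wrist_force: [-2.2, -0.1, 1.3]
gripper_width: 0.416
finger_force: 0.5
time_s: 9.68
eef_pos: [587.0, -206.2, 346.0]
orientation: [[-0.039, 0.999, 0.0], [0.999, 0.039, -0.0], [-0.0, 0.0, -1.0]]
wrist_force: [1.3, 1.2, 3.5]
gripper_width: 0.204
finger_force: 40.5
wrist [([287.2, 164.8], 0.6), ([289.7, 212.7], 0.37)] [(-0.03, array([286.29, 164.3 ])), (0, array([284.73, 164.49])), (0.03, array([283.14, 164.68])), (0.06, array([281.5 , 164.85])), (0.3, array([267.29, 165.86]))]
side [([278.8, 167.1], 0.8), ([204.6, 268.1], 0.69)] [(-0.03, array([277.05, 166.41])), (0, array([277.52, 166.29])), (0.03, array([278.  , 166.18])), (0.06, array([278.48, 166.09])), (0.3, array([282.55, 165.87]))]
```

View pics/c6.png

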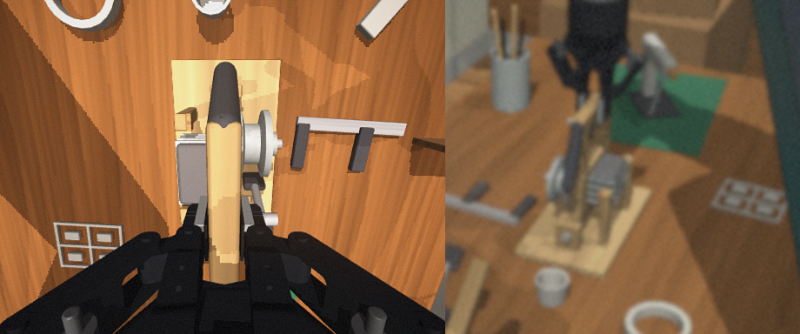

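The rail is gripped (17 mm opening, 40 N) and the frame is upright. The kickstand isn't sticking out. I'll settle briefly, then hand in.

```bash
python3 -m handwheel '[{"tx":0,"ty":0,"tz":0,"yaw":0},{"tx":0,"ty":0,"tz":0,"yaw":0},{"tx":0,"ty":0,"tz":0,"yaw":0},{"tx":0,"ty":0,"tz":0,"yaw":0}]' && python3 -c "
from bench import ticket
print(ticket.close_job())"
```

```text
time_s: 10.38
eef_pos: [587.0, -206.2, 346.0]
orientation: [[-0.039, 0.999, 0.0], [0.999, 0.039, -0.0], [-0.0, 0.0, -1.0]]
wrist_force: [2.0, 1.7, 4.7]
gripper_width: 0.205
finger_force: 40.9
the job is handed in; nothing more can be done
None
```

The hubbed bike's kickstand is flipped fully down, its frame is held upright and still by the wooden top rail, and the job was handed in at 10.4 s with nothing else touched; I last saw the kickstand down just before raising the frame, and the gripper hid it after that.

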